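# Start the flatbread maker preheating

### The arm

A 6-joint arm with a two-finger parallel gripper is mounted at the origin on the work surface. World frame = base frame: x ahead of the robot, y to its left, z up, the work surface at z = 0. Lengths are in m, angles in degrees, forces in N, time in s.
With the tool pointing down it reaches from about 0.275 to 0.775 m from the base axis. Payload 14.6 kg.
Tool frame: the origin (TCP) lies at the very end of the fingers, on their centre line; the grasp point (between the pads) lies 19 mm behind it (grip_depth is the distance from the TCP to the grasp point, in m); y points along the fingers, x is the direction in which the jaws open and shut, and the axes are right-handed (so a half turn about y gives the same grasp; the last joint's range is limited). The gripper opens to 85 mm and grips with 20 to 120 N. Pads are 22 mm wide; open, the fingers measure 114 mm over their backs; the gripper's body (76 mm by 85 mm) begins 54 mm behind the grasp point. The pads swing forward as they close: fully open they stand 13 mm farther back than shut.
Start: joints at [67.305, 15.075, -2.767, 72.158, 0, 81.102], TCP at [0.125, 0.51, 0.231] pointing down, gripper open.
Joint ranges: [-151.79, 151.79], [-50.71, 97.33], [-67.44, 78.34], [-121.81, 120.89], [-77.56, 73.72], [-180, 180]. Speed limits (degrees/s): [108.29, 108.29, 147.25, 159.86, 180, 180].

### API

Orientations are given as a 3x3 rotation matrix whose columns are the frame's x, y, z axes.
In Python, from rig import * gives the robot as it stands.
- The arm moves only by the tool jog_arm, never from a script. Its argument "commands" is text: rows parted by semicolons, each of 6 numbers parted by spaces: the shift along the world's x, y, z in mm, then the turn, a rotation vector about the world's x, y, z in degrees. A call has 1 to 8 rows; each row is the pose to reach, as a shift and turn from the pose commanded when the call began; what a row does not reach only later rows make up. A row lasts 1/10 s, in which the tool goes at most 50 mm and 8.59 degrees, less where a joint would pass 70% of its speed; a pose out of reach is approached as far as the arm can. A call with a gripper value outside its range is refused whole. "hand" is the closure, from 0 (fully open) to 1 (shut), set as the call begins (left out, the last holds). The fingers move at their own pace and stop on an object; "newtons" is the grip in N (left out, the last holds). Time passes only in rows, so rows that repeat a pose let the fingers close. It gives the time, the measured TCP pose, the force and the opening at its end, in the units of the state.
- get_state(): the state, without advancing time (a new reading comes with each control period).
- camera(name): name is "scene" or "side" or "wrist"; returns the picture (384x512x3 uint8, blue, green, red); there is no depth.
- camera_model(name): a dict with "fx", "fy", "cx", "cy" (pixels), "position" and "attitude" of the camera in the world; the wrist camera has in their place "T_tool_cam" (4x4, takes a point from camera to tool coordinates, whose origin is the TCP and whose axes are the tool frame's). Camera axes: x right, y up, looking along -z (the intrinsics and any distortion apply to the point x, -y, -z); pixel columns grow to the right and rows downward; lengths in m; the calibration is good to about 2 mm. A picture is of the moment at which its call begins: read the wrist's pose just before it. camera_model takes no time and is no camera call.
- close_job(): hands the job in, once; it reports no verdict.
Trained networks look in the newest picture that a camera, given by its name, has taken for a name from the list of things; names that differ only in an ending like _2 or _b are one class to them, and where a whole thing is asked for, a point or a joint stands for the part that bears it (a point fixed in the world has none). Each returns a list of dicts, best first, with "confidence" (0 to 1); they miss things now and then, are a little off and sometimes report something else, mostly with a low value. They report only what shows in the picture. A call takes as long as a camera call.
- find_in(query, camera): "uv" ([column, row] in pixels, amid what is visible of it).
- masks_of(query, camera): "region" (384x512 bool, what is visible of it) and "uv" ([column, row] in pixels, amid what is visible of it).
The state is a dict: "t": time; "joint_positions": joint angles; "joint_velocities": joint speeds; "joint_torque": joint torques, N m; "eef_pos": TCP position; "tool_rot": TCP orientation; "contact_force": force on the tool from outside, world axes, zero at the start; "torque": the same for the moment, N m; "grip_width": opening from 0.0 (shut) to 1.0 (fully open).
Only numpy, scipy, OpenCV 4.12 (cv2) and the standard library are available. Lean on these libraries where they do the work, as an engineer would, in place of code of your own. Each camera call takes 0.05 s, during which the arm holds its last target.

### The job

Start the flatbread maker preheating by touch alone, with closed fingers: first push its open lid down until it is fully shut, then press the raised far half of the rocker switch until it has tipped all the way over, and then press the round key fully in for a moment and let it go. Keep to that order, do not press the square key or open the lid farther, and leave the bowl, the jar and the rolling pin where they stand.

Things in the scene. Friction and masses are not known exactly. Their poses are not given: they have to be found in the camera images.
- machine: Low electric flatbread maker, fixed: flat steel top 50 mm above the worktop, 280 mm wide (y), reaching from 170 mm in front of its origin to 140 mm behind. Origin on the worktop; x points to its back (hinge side), y left, z up. Three controls, aligned with it, stand in a row on the front strip 137 mm in front of the origin, 80 mm apart, the second in the middle; which stands where changes.
- lid (a joint): Lid angle (rad): 0 fully shut, grows as it opens; starts at 0.45 to 0.85. A flat steel slab 236 mm wide, 24 mm thick, hinged at the back, with a black tab at the middle of its front edge. Stiff hinge: it stays where it is left; about 1 to 5 N down on the tab moves it towards shut, where it meets a firm stop. Shut, lid top is 83 mm and tab top 77 mm above the worktop.
- lid_tab (a point): Point on the outer (top) face of the lid's black front tab, on its centre line, moves with the lid. The tab is 90 mm wide (y) and 14 mm thick and sticks out 29 mm from the lid's front edge; this point is 11 mm from the tab's front end. With lid angle a it lies 208 cos(a) - 21 sin(a) mm in front of the hinge axis and 208 sin(a) + 21 cos(a) mm above it.
- lid_hinge (a point): Middle of the lid's hinge axis, 120 mm behind the machine's origin, 56 mm above the worktop; the axis runs along the machine's y. The frame is the machine's (does not turn with the lid).
- rocker (a joint): Angle of the rocker switch (rad): 0 as it starts (off, the far half raised), 0.36 when tipped all the way over (on, the near half raised). A white rocker 52 mm long (machine's x) and 26 mm wide in an oblong black surround 62 by 36 mm. It stays where it is left; about 3 N on the outer part of the raised half tips it.
- rocker_pad (a point): Point on the top face of the rocker's far half (the raised one at the start), on its centre line, about 15 mm behind the pivot and 77 mm above the worktop while off. Moves with the rocker; it travels about 6 mm, nearly straight down, when pressed over.
- round_key (a joint): Travel of the round start key (m): 0 out, 0.006 fully in. It springs back when let go; about 5 N holds it fully in.
- round_key_top (a point): Centre of the top of the round key, a white disc 28 mm across in a round black collar 44 mm across; 72 mm above the worktop when out.
- square_key (a joint): Travel of the square key (m): 0 out, 0.006 fully in. A light spring key that is not part of this job.
- square_key_top (a point): Centre of the top of the square key, a white 26 mm square in a square black collar 42 mm wide; 72 mm above the worktop when out.
- bowl: Loose white ceramic mixing bowl, 170 mm across, 85 mm high, to the right of the machine; origin under its centre.
- jar: Loose glass jar with a steel cap, 64 mm across, 100 mm high, to the right of the controls; origin under its centre.
- rolling_pin: Loose dark wooden rolling pin, 290 mm long, 42 mm thick, lying on a striped chopping board (fixed, 18 mm thick, 300 by 204 mm) to the left of the machine. Origin under its middle; its x axis runs along the pin.

How it is judged (in metres and radians):
On the way, in this order (a step that is already met when the one before it is completed fails the run):
1. the lid is pushed fully shut (value of joint lid below 0.03 rad), for 0.1 s.
2. the rocker is tipped all the way over (value of joint rocker above 0.31 rad), for 0.1 s.
3. the round key is pressed in (value of joint round_key above 0.0045 m), for 0.05 s.
At the end, for the whole second after the job is handed in: The lid is shut (within 0.03 rad), the rocker is over (beyond 0.31 of 0.36 rad), the round key has been pressed and is out again, the square key is out, and the bowl, jar and rolling pin stand still within 25 mm of where they began (value of joint lid below 0.03 rad and value of joint rocker above 0.31 rad and value of joint each of round_key, square_key below 0.001 m and distance of each of bowl, jar, rolling_pin from where it was at the start of the episode below 0.025 m and linear speed of each of bowl, jar, rolling_pin below 0.02 m/s); the robot touches nothing.
It fails at once if the rocker is tipped while the lid is still open (value of joint rocker above 0.15 rad and value of joint lid above 0.06 rad).
It fails at once if the round key is pressed before the rocker is over (value of joint round_key above 0.003 m and value of joint rocker below 0.28 rad).
It fails at once if the square key is pressed (value of joint square_key above 0.0025 m).
It fails at once if the lid is lifted or opened farther (value of joint lid above 0.95 rad).
It fails at once if the bowl, the jar or the rolling pin is shifted or lifted (distance of any of bowl, jar, rolling_pin from where it was at the start of the episode above 0.03 m).
It also fails if it takes over 45 s, if anything falls off the work surface, if the arm or the gripper's body presses on something with over 40 N, if the wrist force passes 120 N, or if a joint passes its speed limit or range.

## Working session

There is one attempt and no reset: what is moved stays moved. The work goes in short steps, Python scripts to look and compute and a tool call to move; the robot and the scene stay as the last step left them, time stands still between calls to the robot, and variables do not carry over. Pictures are saved under pics/ and viewed, and the job is handed in when it is done.

Besides the shell and the picture viewer there is one more tool, called as a command line: name --argument value ..., lists and objects as JSON in quotes. jog_arm: Moves the arm, as the interface text tells. Its arguments: {"type":"object","properties":{"commands":{"type":"string"},"hand":{"type":"number"},"newtons":{"type":"number"}},"required":["commands"]}

```bash
mkdir -p pics; python3 - <<'E'
from rig import *
import cv2
s=get_state();print(s['t'],s['eef_pos'],s['tool_rot'],s['contact_force'],s['grip_width'])
for n in ("scene","side"):
    cv2.imwrite(f"pics/{n}0.png",camera(n)); print(n,camera_model(n))
    for q in ("lid_tab","rocker_pad","round_key_top","square_key_top","jar","bowl","rolling_pin"):
        print(q,[(d['uv'],round(d['confidence'],2)) for d in find_in(q,n)][:3])
print(get_state()['t'])
E
```

```text
0.0 [0.12509128 0.50959936 0.23081929] [[ 2.38505580e-01 -4.23755028e-04 -9.71141034e-01]
 [ 9.71140562e-01 -9.74554229e-04  2.38505889e-01]
 [-1.04749767e-03 -9.99999435e-01  1.79089075e-04]] [ 0.74949553 -0.52860124  0.56930834] 1.0011436091810142
scene {'fx': 448.1622386879731, 'fy': 448.1622386879731, 'cx': 258.6908601014367, 'cy': 193.6148235075265, 'position': array([ 0.95666959, -0.51215142,  1.16404809]), 'attitude': array([[ 0.83645881, -0.45701586,  0.30244532],
       [ 0.54795954,  0.70629195, -0.4482098 ],
       [-0.00877571,  0.54063683,  0.84121032]])}
lid_tab [([288.1, 185.7], 0.91)]
rocker_pad [([251.1, 151.3], 0.67)]
round_key_top [([235.6, 170.2], 0.37)]
square_key_top [([219.0, 190.0], 0.51)]
jar [([242.8, 263.5], 0.32)]
bowl [([242.8, 264.3], 0.61)]
rolling_pin [([319.7, 136.5], 0.65), ([243.1, 264.8], 0.53)]
side {'fx': 371.57681070145463, 'fy': 371.57681070145463, 'cx': 256.70985952568316, 'cy': 190.70128074676649, 'position': array([ 0.32747958, -0.56561869,  0.65800613]), 'attitude': array([[ 0.92740883,  0.25315245, -0.2753665 ],
       [-0.37361314,  0.5913878 , -0.71461436],
       [-0.01805798,  0.76562021,  0.64303935]])}
lid_tab [([276.7, 159.3], 0.7)]
rocker_pad [([197.2, 179.4], 0.7)]
round_key_top []
square_key_top []
jar [([246.3, 271.9], 0.69)]
bowl [([328.5, 247.9], 0.86)]
rolling_pin [([215.5, 147.3], 0.81)]
0.8
```

View pics/scene0.png

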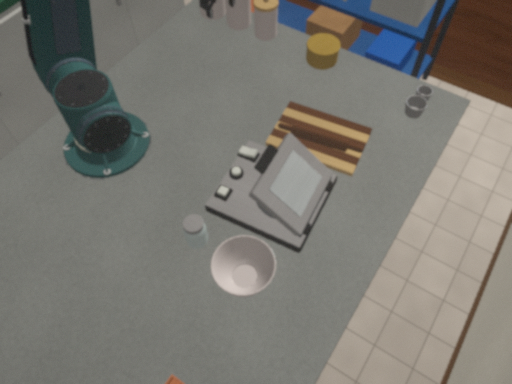

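View pics/side0.png

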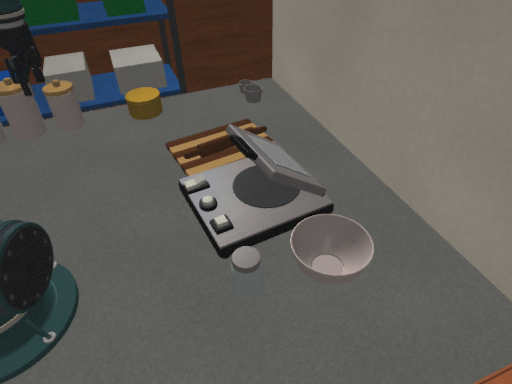

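The side view shows rocker (195,185), round (208,202) and square (221,222). In the scene view they are at (249,152), (236,172) and (223,192), and the tab is at (266,159). I'll enlarge both views to refine these.

```bash
python3 - <<'E'
import cv2
a=cv2.imread('pics/scene0.png')[120:255,195:345]; cv2.imwrite('pics/z1.png',cv2.resize(a,None,fx=4,fy=4,interpolation=cv2.INTER_CUBIC))
a=cv2.imread('pics/side0.png')[115:255,165:345]; cv2.imwrite('pics/z2.png',cv2.resize(a,None,fx=4,fy=4,interpolation=cv2.INTER_CUBIC))
E
```

```text
(no output)
```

View pics/z1.png

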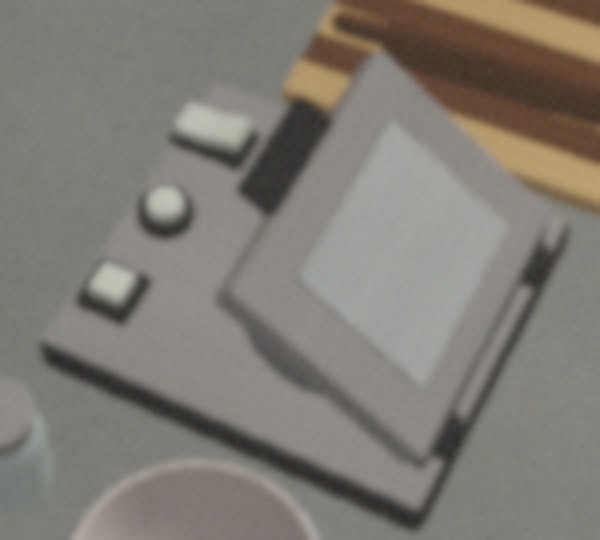

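View pics/z2.png

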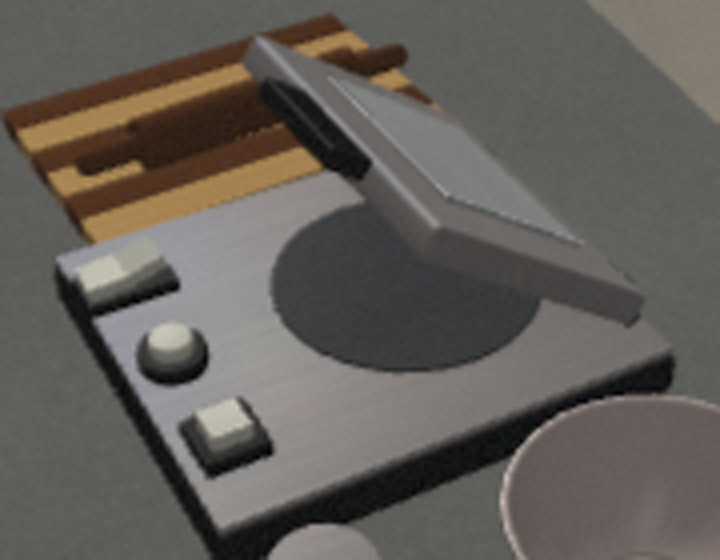

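```bash
cat > h.py <<'E'
import numpy as np
from rig import camera_model
def proj(n,P):
    m=camera_model(n);R=np.array(m['attitude']);c=(np.atleast_2d(P)-m['position'])@R
    return np.c_[m['cx']+m['fx']*c[:,0]/-c[:,2], m['cy']+m['fy']*c[:,1]/c[:,2]]
def lidp(r,y,h,a): # r along lid from hinge, h above
    return [.120-(r*np.cos(a)-h*np.sin(a)),y,.056+r*np.sin(a)+h*np.cos(a)]
def w(P,x,y,t):
    P=np.atleast_2d(P);c,s=np.cos(t),np.sin(t)
    return P@np.array([[c,s,0],[-s,c,0],[0,0,1]])+[x,y,0]
E
python3 - <<'E'
from h import *
from scipy.optimize import least_squares
base=[(-.17,-.14,.05),(.14,-.14,.05),(-.137,0,.072),(-.137,-.08,.072),(-.137,.08,.073)]
z1=np.array([(45,347),(418,517),(167,205),(112,282),(215,127),(380,48),(225,295)])/4+[195,120]
z2=np.array([(215,530),(672,350),(168,338),(222,415),(122,272),(262,38),(438,222)])/4+[165,115]
def pts(p): return w(base+[lidp(.19,.118,.027,p[3]),lidp(.19,-.118,.027,p[3])],*p[:3])
f=lambda p:np.r_[proj('scene',pts(p))-z1,proj('side',pts(p))-z2].ravel()
r=least_squares(f,[.5,.1,0,.6],loss='soft_l1');p=r.x
print(p[:3],np.degrees(p[2]),p[3]);print(f(p).reshape(-1,2).round(1))
a=p[3]
for n,P in dict(tab=lidp(.208,0,.021,a),tabshut=lidp(.208,0,.021,0),hinge=(.12,0,.056),rock=(-.122,.08,.077),rnd=(-.137,0,.072),sq=(-.137,-.08,.072)).items(): print(n,w(P,*p[:3]).round(4))
E
```

```text
[0.59624516 0.1175166  0.09858726] 5.648633786538664 0.6124648980738194
[[-3.2 -2.1]
 [ 0.4 -0.3]
 [-0.8 -1.6]
 [-0.4 -1. ]
 [-0.2 -1. ]
 [ 0.  -0.8]
 [-0.3 -0.5]
 [ 0.4  1.4]
 [ 3.3  0.1]
 [ 1.  -0.8]
 [ 0.8  0.4]
 [ 0.8 -2.8]
 [-1.4 -1.9]
 [ 1.1  1.6]]
tab [[0.5583 0.1138 0.1928]]
tabshut [[0.5087 0.1089 0.077 ]]
hinge [[0.7157 0.1293 0.056 ]]
rock [[0.467  0.1851 0.077 ]]
rnd [[0.4599 0.104  0.072 ]]
sq [[0.4678 0.0244 0.072 ]]
```

Fit is good to a few mm. Next I move above with closed fingers and take a wrist view to refine it.

jog_arm --commands "40 -50 10 0 0 0; 80 -100 20 0 0 0; 120 -150 30 0 0 0; 155 -200 40 0 0 0; 190 -250 50 0 0 4; 225 -300 60 0 0 8; 260 -350 70 0 0 14; 290 -395 80 0 0 20" --hand 1 --newtons 40

```text
t: 1.6
eef_pos: [0.3601, 0.1941, 0.2949]
tool_rot: [[-0.109, 0.001, -0.994], [0.994, 0.0, -0.109], [0.0, -1.0, -0.001]]
contact_force: [1.0, 1.6, 0.4]
grip_width: -0.004
```

jog_arm --commands "0 0 0 0 0 0; 0 0 0 0 0 0; 0 0 0 0 0 0; 0 0 0 0 0 0"

```text
t: 2.0
eef_pos: [0.3586, 0.1968, 0.2943]
tool_rot: [[-0.106, -0.0, -0.994], [0.994, 0.0, -0.106], [0.0, -1.0, 0.0]]
contact_force: [-0.4, 0.0, 1.1]
grip_width: 0.003
```

```bash
python3 - <<'E'
from rig import *
import cv2,json
s=get_state();cv2.imwrite('pics/w1.png',cv2.resize(camera('wrist'),None,fx=1.5,fy=1.5,interpolation=cv2.INTER_CUBIC));print(s['t'],s['eef_pos'],s['tool_rot'],s['contact_force'],s['grip_width'])
print(camera_model('wrist'))
E
```

```text
2.0 [0.35863155 0.19683423 0.2942872 ] [[-1.05756626e-01 -3.29717571e-04 -9.94391989e-01]
 [ 9.94392042e-01  1.92587663e-05 -1.05756638e-01]
 [ 5.40205848e-05 -9.99999945e-01  3.25831786e-04]] [-0.43810665  0.01688345  1.08499177] 0.002597248116639389
{'fx': 331.0760387632745, 'fy': 331.0760387632745, 'cx': 254.78312009882023, 'cy': 197.67782151128833, 'T_tool_cam': array([[ 9.99999348e-01, -5.72955021e-04, -9.87414681e-04,
        -1.77422030e-03],
       [-7.90627898e-04,  2.76347700e-01, -9.61057399e-01,
        -1.43098335e-01],
       [ 8.23512438e-04,  9.61057553e-01,  2.76347067e-01,
         7.09365808e-02],
       [ 0.00000000e+00,  0.00000000e+00,  0.00000000e+00,
         1.00000000e+00]])}
```

View pics/w1.png

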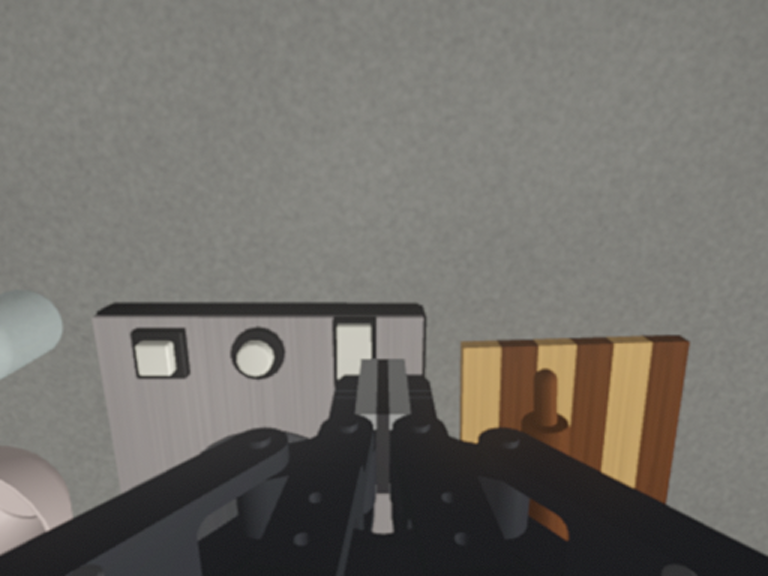

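The wrist view shows the square key (155,357), round key (255,358), rocker front half at (353,350) and machine front corners (96,318) and (425,317). I'll add these to the fit.

```bash
cat >> h.py <<'E'
def wproj(P,pos,R):
    m=camera_model('wrist');T=np.eye(4);T[:3,:3]=R;T[:3,3]=pos;T=T@m['T_tool_cam']
    c=(np.atleast_2d(P)-T[:3,3])@T[:3,:3]
    return np.c_[m['cx']+m['fx']*c[:,0]/-c[:,2], m['cy']+m['fy']*c[:,1]/c[:,2]]
E
cat > fit.py <<'E'
from h import *
from rig import get_state
from scipy.optimize import least_squares
s=get_state()
base=[(-.17,-.14,.05),(.14,-.14,.05),(-.137,0,.072),(-.137,-.08,.072),(-.137,.08,.073)]
z1=np.array([(45,347),(418,517),(167,205),(112,282),(215,127),(380,48),(225,295)])/4+[195,120]
z2=np.array([(215,530),(672,350),(168,338),(222,415),(122,272),(262,38),(438,222)])/4+[165,115]
wb=[(-.17,-.14,.05),(-.17,.14,.05),(-.137,0,.072),(-.137,-.08,.072)]
z3=np.array([(96,318),(425,317),(255,358),(155,357)])/1.5
def pts(p): return w(base+[lidp(.19,.118,.027,p[3]),lidp(.19,-.118,.027,p[3])],*p[:3])
for k in (0,1):
  def f(p):
    a=np.r_[proj('scene',pts(p))-z1,proj('side',pts(p))-z2].ravel()
    b=(wproj(w(wb,*p[:3]),s['eef_pos'],s['tool_rot'])-z3).ravel()
    return np.r_[a*(.7 if k else .01),b]
  r=least_squares(f,[.6,.12,.1,.6],loss='soft_l1');p=r.x
  print(p,np.degrees(p[2]));print(f(p)[-8:].round(1))
  for n,P in dict(tab=lidp(.208,0,.021,p[3]),tabshut=lidp(.208,0,.021,0),rock=(-.122,.08,.077),rnd=(-.137,0,.072),sq=(-.137,-.08,.072)).items(): print(n,w(P,*p[:3]).round(4))
E
python3 fit.py
```

```text
[0.59315136 0.1170077  0.0904644  0.62700919] 5.183228414692727
[-5.  -5.   3.7 -0.7  0.3  2.2 -0.3  1.8]
tab [[0.5572 0.1137 0.195 ]]
tabshut [[0.5055 0.1091 0.077 ]]
rock [[0.4644 0.1857 0.077 ]]
rnd [[0.4567 0.1046 0.072 ]]
sq [[0.4639 0.025  0.072 ]]
[0.59524214 0.11829991 0.10178819 0.6153366 ] 5.832033636208396
[-5.2 -2.   3.  -0.3  0.   3.9 -0.4  4.2]
tab [[0.5577 0.1145 0.1932]]
tabshut [[0.5077 0.1094 0.077 ]]
rock [[0.4657 0.1855 0.077 ]]
rnd [[0.459  0.1044 0.072 ]]
sq [[0.4671 0.0248 0.072 ]]
```

The 5 px corner residuals are probably the machine's bevelled corners. The lid contact has plenty of tolerance, so I'll work out the lid-pushing arc now.

```bash
python3 - <<'E'
from h import *
for a in [.7,.62,.5,.4,.3,.2,.1,.05,0,-.02]:
    P=np.array(lidp(.187,0,.027,a));P[0]+=.008
    print(a,(w(P,.595,.118,.1)*1000).round(0))
E
```

```text
0.7 [[597. 118. 197.]]
0.62 [[587. 117. 187.]]
0.5 [[572. 116. 169.]]
0.4 [[561. 115. 154.]]
0.3 [[553. 114. 137.]]
0.2 [[545. 113. 120.]]
0.1 [[540. 112. 102.]]
0.05 [[538. 112.  92.]]
0 [[536. 112.  83.]]
-0.02 [[536. 112.  79.]]
```

jog_arm --commands "35 -15 0 0 0 0; 75 -30 0 0 0 0; 115 -45 0 0 0 0; 155 -60 0 0 0 0; 195 -70 0 0 0 0; 230 -80 -10 0 0 0; 230 -80 -40 0 0 0; 230 -80 -70 0 0 0"

```text
t: 2.85
eef_pos: [0.5902, 0.1168, 0.2229]
tool_rot: [[-0.105, 0.0, -0.994], [0.994, 0.0, -0.105], [0.0, -1.0, -0.0]]
contact_force: [-0.2, 0.5, -0.3]
grip_width: -0.001
```

jog_arm --commands "0 0 0 0 0 0; 0 0 0 0 0 0; 0 0 0 0 0 0"

```text
t: 3.15
eef_pos: [0.5898, 0.1166, 0.2262]
tool_rot: [[-0.105, 0.002, -0.994], [0.994, 0.0, -0.105], [-0.0, -1.0, -0.002]]
contact_force: [0.1, 0.9, 0.7]
grip_width: -0.004
```

Now from 226 mm down, following the arc.

jog_arm --commands "0 0 -12 0 0 0; -1 0 -24 0 0 0; -3 0 -36 0 0 0; -10 -1 -45 0 0 0; -18 -1 -56 0 0 0; -24 -1 -64 0 0 0; -29 -2 -72 0 0 0; -33 -2 -80 0 0 0"

```text
t: 3.95
eef_pos: [0.5567, 0.114, 0.1451]
tool_rot: [[-0.105, 0.002, -0.995], [0.995, 0.0, -0.105], [-0.0, -1.0, -0.002]]
contact_force: [-0.0, 0.5, 1.1]
grip_width: 0.002
```

```bash
python3 - <<'E'
from rig import *
import cv2
print(get_state()['contact_force'])
cv2.imwrite('pics/s2.png',cv2.resize(camera('side')[90:270,150:380],None,fx=3,fy=3,interpolation=cv2.INTER_CUBIC))
E
```

```text
[-0.03898915  0.45179897  1.11585807]
```

View pics/s2.png

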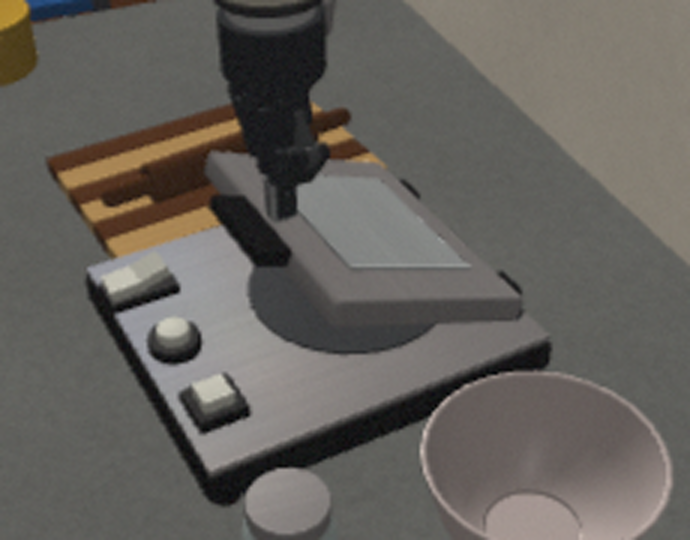

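The finger is on the lid just behind the tab, at (280,213), and the lid is coming down. I continue along the arc.

jog_arm --commands "-4 0 -8 0 0 0; -8 -1 -16 0 0 0; -11 -1 -25 0 0 0; -13 -1 -34 0 0 0; -15 -2 -42 0 0 0; -17 -2 -50 0 0 0; -18 -2 -56 0 0 0; -18 -2 -61 0 0 0"

```text
t: 4.8
eef_pos: [0.5381, 0.1119, 0.0828]
tool_rot: [[-0.105, -0.0, -0.995], [0.995, -0.0, -0.105], [0.0, -1.0, 0.0]]
contact_force: [-0.8, 0.0, 1.1]
grip_width: -0.003
```

jog_arm --commands "0 0 -1 0 0 0; 0 0 -2 0 0 0; 0 0 -3 0 0 0; 0 0 -3 0 0 0"

```text
t: 5.2
eef_pos: [0.5386, 0.1119, 0.0805]
tool_rot: [[-0.104, 0.0, -0.995], [0.995, 0.0, -0.104], [0.0, -1.0, -0.0]]
contact_force: [0.0, -0.4, 0.2]
grip_width: -0.001
```

jog_arm --commands "0 0 0 0 0 0; 0 0 -1 0 0 0; 0 0 -2 0 0 0; 0 0 -2 0 0 0"

```text
t: 5.6
eef_pos: [0.5386, 0.112, 0.0798]
tool_rot: [[-0.105, 0.002, -0.995], [0.995, -0.0, -0.105], [-0.0, -1.0, -0.002]]
contact_force: [-7.0, -1.2, 23.5]
grip_width: -0.002
```

```bash
python3 - <<'E'
from rig import *
import cv2
print(get_state()['contact_force'],get_state()['torque'],get_state()['eef_pos'])
cv2.imwrite('pics/s3.png',cv2.resize(camera('side')[90:270,150:380],None,fx=3,fy=3,interpolation=cv2.INTER_CUBIC))
E
```

```text
[-6.9930963  -1.22910343 23.49319621] [-2.27366265e-01  1.46000505e+00 -4.59618757e-04] [0.53858457 0.11196824 0.07982728]
```

View pics/s3.png

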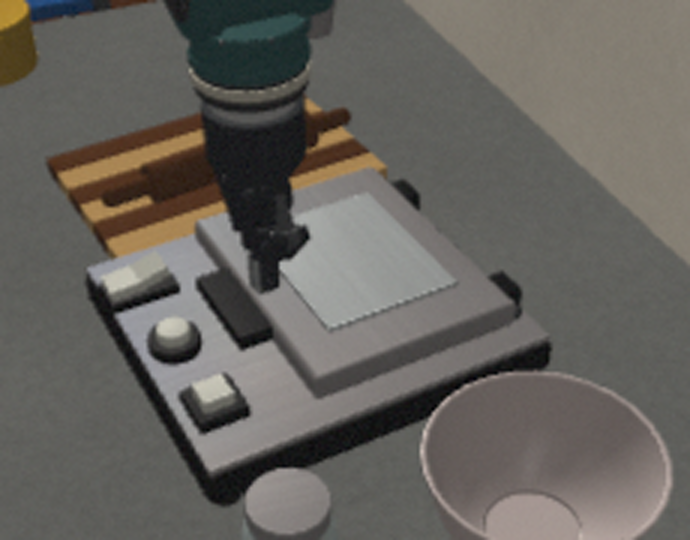

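The lid is shut: 23 N against a firm stop at TCP z of about 80 mm, so measured z reads about 3 mm low. Lifting and moving to a close wrist view of the controls.

jog_arm --commands "0 0 15 0 0 0; 0 0 45 0 0 0; 0 0 85 0 0 0; -25 -2 120 0 0 0; -55 -4 145 0 0 0; -85 -6 160 0 0 0; -105 -8 165 0 0 0; -110 -8 165 0 0 0"

```text
t: 6.45
eef_pos: [0.4271, 0.1039, 0.2445]
tool_rot: [[-0.105, 0.002, -0.995], [0.995, 0.0, -0.105], [-0.0, -1.0, -0.002]]
contact_force: [0.7, 0.5, 0.6]
grip_width: 0.001
```

jog_arm --commands "0 0 0 0 0 0; 0 0 0 0 0 0; 0 0 0 0 0 0"

```text
t: 6.75
eef_pos: [0.4291, 0.1039, 0.2428]
tool_rot: [[-0.104, -0.001, -0.995], [0.995, -0.0, -0.104], [0.0, -1.0, 0.001]]
contact_force: [-0.3, 0.1, 0.2]
grip_width: 0.004
```

```bash
python3 - <<'E'
from rig import *
import cv2,numpy as np
s=get_state();im=camera('wrist');cv2.imwrite('pics/w2raw.png',im);cv2.imwrite('pics/w2.png',cv2.resize(im,None,fx=1.5,fy=1.5,interpolation=cv2.INTER_CUBIC));print(s['t'],s['eef_pos'],s['contact_force'])
np.savez('w2.npz',p=s['eef_pos'],R=s['tool_rot'])
for q in ("rocker_pad","round_key_top","square_key_top"):
    print(q,[(d['uv'],round(d['confidence'],2)) for d in find_in(q,'wrist')][:3])
E
```

```text
6.75 [0.42906065 0.10394453 0.24283059] [-0.26613949  0.10875557  0.21631755]
rocker_pad [([333.7, 202.6], 0.67)]
round_key_top [([250.7, 201.8], 0.82), ([38.6, 191.6], 0.56)]
square_key_top [([171.7, 203.3], 0.8)]
```

View pics/w2.png

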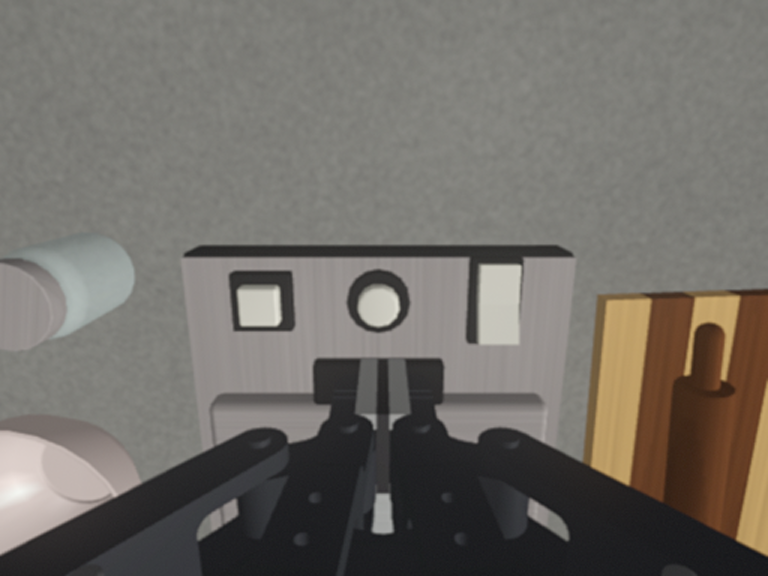

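The wrist view (enlarged) shows the round top at (378,304), the square top at (259,305), and the rocker at (500,303) spanning rows 263–345. The tab front is at row 360.

```bash
python3 - <<'E'
from h import *
d=np.load('w2.npz');m=camera_model('wrist');T=np.eye(4);T[:3,:3]=d['R'];T[:3,3]=d['p'];T=T@m['T_tool_cam']
for dz in (0,.003):
  for n,uv,z in [('rnd',(378,304),.072),('sq',(259,305),.072),('rockmid',(500,303),.073),('rockfar',(499,344),.078),('rockmid seam',(499,305),.074)]:
    u=np.array(uv)/1.5; r=T[:3,:3]@[(u[0]-m['cx'])/m['fx'],-(u[1]-m['cy'])/m['fy'],-1]
    c=T[:3,3]+[0,0,dz]; print(n,(c+r*(z-c[2])/r[2]).round(4))
E
```

```text
rnd [0.4537 0.1023 0.072 ]
sq [0.4626 0.0242 0.072 ]
rockmid [0.4443 0.1821 0.073 ]
rockfar [0.471  0.1849 0.078 ]
rockmid seam [0.4454 0.1814 0.074 ]
rnd [0.4546 0.1024 0.072 ]
sq [0.4636 0.0235 0.072 ]
rockmid [0.4451 0.1829 0.073 ]
rockfar [0.4721 0.1857 0.078 ]
rockmid seam [0.4463 0.1822 0.074 ]
```

Both cameras agree. Pivot is near (0.447,0.183), so I press at about (0.467,0.185). Going above the rocker's far half.

jog_arm --commands "10 25 0 0 0 0; 22 52 -10 0 0 0; 38 80 -20 0 0 0; 38 80 -55 0 0 0; 38 80 -90 0 0 0; 38 80 -120 0 0 0; 38 80 -140 0 0 0; 38 80 -145 0 0 0"

```text
t: 7.75
eef_pos: [0.4653, 0.1837, 0.0964]
tool_rot: [[-0.105, -0.003, -0.995], [0.995, -0.001, -0.105], [-0.0, -1.0, 0.003]]
contact_force: [0.8, 0.3, 0.5]
grip_width: 0.001
```

jog_arm --commands "0 0 0 0 0 0; 0 0 0 0 0 0; 0 0 0 0 0 0"

```text
t: 8.05
eef_pos: [0.4671, 0.1841, 0.0995]
tool_rot: [[-0.105, 0.002, -0.995], [0.995, 0.0, -0.105], [0.0, -1.0, -0.002]]
contact_force: [-0.5, 0.8, 0.4]
grip_width: 0.001
```

```bash
python3 - <<'E'
from rig import *
import cv2
s=get_state();print(s['contact_force'],s['eef_pos'])
cv2.imwrite('pics/s4.png',cv2.resize(camera('side')[130:250,160:320],None,fx=4.5,fy=4.5,interpolation=cv2.INTER_CUBIC))
E
```

```text
[-0.53106739  0.80054795  0.42789755] [0.46707433 0.18409549 0.09947058]
```

View pics/s4.png

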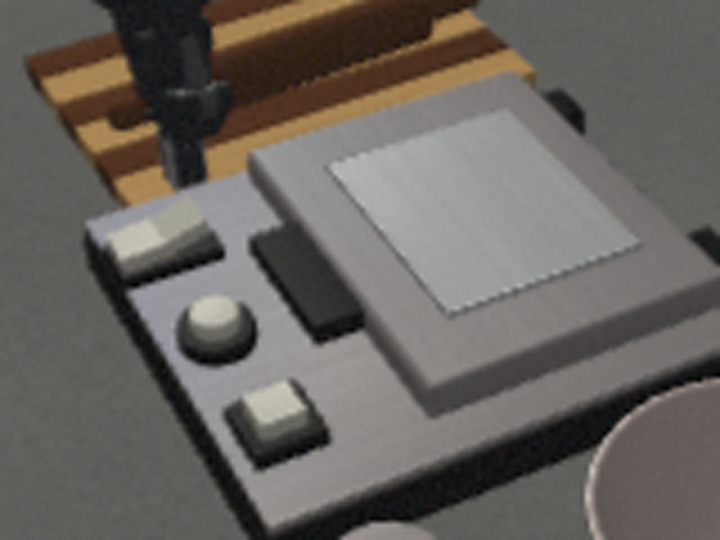

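Lid shut, finger directly above the rocker's far half. Pressing.

jog_arm --commands "0 0 -6 0 0 0; 0 0 -12 0 0 0; 0 0 -17 0 0 0; 0 0 -21 0 0 0; 0 0 -24 0 0 0; 0 0 -27 0 0 0; 0 0 -29 0 0 0; 0 0 -30 0 0 0"

```text
t: 8.9
eef_pos: [0.4681, 0.1842, 0.0699]
tool_rot: [[-0.104, 0.004, -0.995], [0.995, 0.001, -0.104], [0.0, -1.0, -0.004]]
contact_force: [-0.1, -2.1, 36.1]
grip_width: 0.0
```

jog_arm --commands "0 0 -1 0 0 0; 0 0 -1 0 0 0; 0 0 -1 0 0 0"

```text
t: 9.2
eef_pos: [0.4682, 0.1842, 0.0698]
tool_rot: [[-0.105, 0.005, -0.995], [0.995, 0.001, -0.105], [0.0, -1.0, -0.005]]
contact_force: [-3.5, -1.8, 40.1]
grip_width: -0.003
```

Firm stop at about 36–40 N. Lift and look.

jog_arm --commands "0 0 10 0 0 0; 0 0 25 0 0 0; 0 0 45 0 0 0; 0 0 60 0 0 0; 0 0 60 0 0 0"

```text
t: 9.7
eef_pos: [0.4668, 0.1841, 0.1286]
tool_rot: [[-0.105, 0.002, -0.995], [0.995, 0.0, -0.105], [0.0, -1.0, -0.002]]
contact_force: [-0.0, 0.7, -0.7]
grip_width: 0.004
```

```bash
python3 - <<'E'
from rig import *
import cv2
s=get_state();print(s['t'],s['contact_force'],s['eef_pos'])
cv2.imwrite('pics/s5.png',cv2.resize(camera('side')[130:250,160:320],None,fx=4.5,fy=4.5,interpolation=cv2.INTER_CUBIC))
E
```

```text
9.7 [-0.00210032  0.66017745 -0.74338295] [0.46675583 0.18408218 0.12860953]
```

View pics/s5.png

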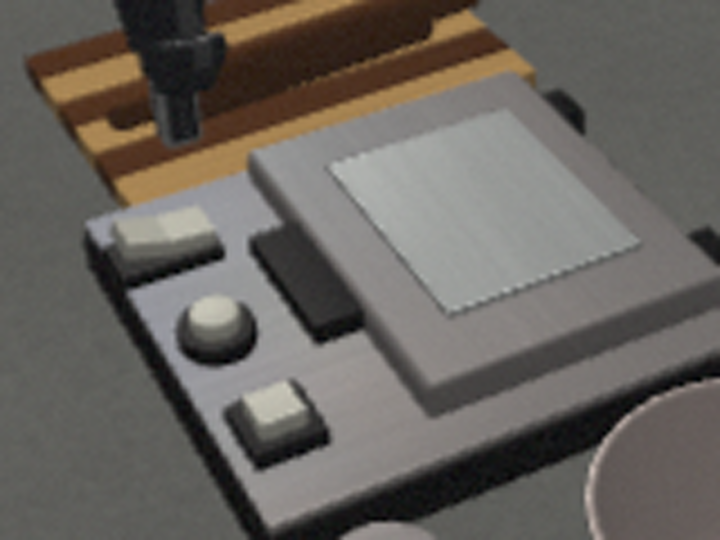

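Near half is now raised and far half lowered. To be certain it is fully over, I'll press once more a little farther out.

jog_arm --commands "5 0 -15 0 0 0; 5 0 -30 0 0 0; 5 0 -42 0 0 0; 5 0 -50 0 0 0; 5 0 -55 0 0 0; 5 0 -58 0 0 0; 5 0 -60 0 0 0"

```text
t: 10.45
eef_pos: [0.4713, 0.1839, 0.069]
tool_rot: [[-0.105, 0.001, -0.995], [0.995, 0.0, -0.105], [-0.0, -1.0, -0.001]]
contact_force: [-17.6, -4.3, 58.4]
grip_width: 0.0
```

jog_arm --commands "0 0 -1 0 0 0; 0 0 -2 0 0 0; 0 0 -2 0 0 0"

```text
t: 10.75
eef_pos: [0.4714, 0.184, 0.0688]
tool_rot: [[-0.105, 0.003, -0.994], [0.994, 0.0, -0.105], [-0.0, -1.0, -0.003]]
contact_force: [-21.2, -5.0, 66.2]
grip_width: -0.0
```

jog_arm --commands "0 0 10 0 0 0; 0 0 25 0 0 0; -5 -20 60 0 0 0; -15 -45 100 0 0 0; -30 -65 140 0 0 0; -42 -80 174 0 0 0; -42 -80 174 0 0 0; -42 -80 174 0 0 0"

```text
t: 11.55
eef_pos: [0.4297, 0.1038, 0.2399]
tool_rot: [[-0.104, 0.002, -0.995], [0.995, 0.0, -0.104], [-0.0, -1.0, -0.002]]
contact_force: [-0.2, 0.5, -0.6]
grip_width: -0.002
```

```bash
python3 - <<'E'
from rig import *
import cv2,numpy as np
s=get_state();im=camera('wrist');print(s['t'],s['eef_pos'],s['contact_force'])
b=cv2.imread('pics/w2raw.png')
f=lambda i:cv2.resize(i[150:250,300:370],None,fx=5,fy=5,interpolation=cv2.INTER_CUBIC)
sd=camera('side')[165:215,175:240]; s0=cv2.imread('pics/side0.png')[165:215,175:240]
g=lambda i:cv2.resize(i,(350,250),interpolation=cv2.INTER_CUBIC)
cv2.imwrite('pics/w3.png',np.vstack([np.hstack([f(b),f(im)])[50:350],np.hstack([g(s0),g(sd)])]))
cv2.imwrite('pics/w3raw.png',im)
E
```

```text
11.55 [0.42966469 0.10375722 0.23992958] [-0.21204863  0.46432393 -0.57971483]
```

View pics/w3.png

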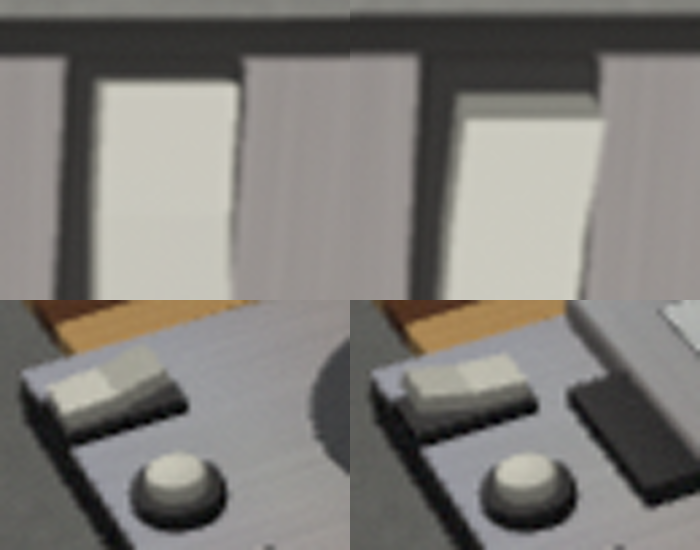

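```bash
python3 - <<'E'
from h import *
from rig import get_state
s=get_state()
# machine pose from round/rocker wrist fixes
yaw=np.radians(6.0); c,sn=np.cos(yaw),np.sin(yaw)
o=np.array([.455,.103])+.137*np.array([c,sn])
for ang in (-.18,-.09,0,.09,.18):
    # near half front edge after tilt about pivot (z~.0655 guess .. top .074)
    z=.074+.026*np.sin(ang); x=-.137-.026*np.cos(ang)
    P=w([(x,.093,z),(x,.067,z),(-.137+.026,.093,.148-z),(-.137+.026,.067,.148-z)],o[0],o[1],yaw)
    a=wproj(P[:2],s['eef_pos'],s['tool_rot']);b=proj('side',P)
    print(ang,((a-[300,150])*5-[0,50]).round(0).tolist(),((b-[175,165])*[350/65,5]).round(0).tolist())
E
```

```text
-0.18 [[243.0, 96.0], [108.0, 95.0]] [[44.0, 87.0], [63.0, 115.0], [144.0, 42.0], [164.0, 69.0]]
-0.09 [[246.0, 97.0], [111.0, 97.0]] [[43.0, 83.0], [62.0, 112.0], [145.0, 46.0], [165.0, 73.0]]
0 [[250.0, 99.0], [113.0, 99.0]] [[42.0, 80.0], [61.0, 108.0], [145.0, 49.0], [165.0, 77.0]]
0.09 [[253.0, 102.0], [116.0, 102.0]] [[41.0, 76.0], [60.0, 105.0], [146.0, 53.0], [166.0, 80.0]]
0.18 [[256.0, 107.0], [118.0, 106.0]] [[41.0, 72.0], [60.0, 101.0], [146.0, 56.0], [166.0, 84.0]]
```

The projections match full tilt: the rocker's edges in the images are where ±0.18 rad (off/on) predicts. Next, the round key.

jog_arm --commands "13 0 -30 0 0 0; 26 -1 -65 0 0 0; 26 -1 -100 0 0 0; 26 -1 -125 0 0 0; 26 -1 -145 0 0 0; 26 -1 -152 0 0 0; 26 -1 -152 0 0 0; 26 -1 -152 0 0 0"

```text
t: 12.45
eef_pos: [0.4557, 0.1032, 0.0878]
tool_rot: [[-0.105, 0.0, -0.994], [0.994, 0.0, -0.105], [0.0, -1.0, -0.0]]
contact_force: [-0.3, -0.0, 0.9]
grip_width: 0.001
```

```bash
python3 - <<'E'
from rig import *
import cv2
s=get_state();print(s['t'],s['contact_force'],s['eef_pos'])
cv2.imwrite('pics/s6.png',cv2.resize(camera('side')[130:250,160:320],None,fx=4.5,fy=4.5,interpolation=cv2.INTER_CUBIC))
E
```

```text
12.45 [-0.3361927  -0.00730569  0.8569489 ] [0.45565495 0.10316884 0.08783664]
```

View pics/s6.png

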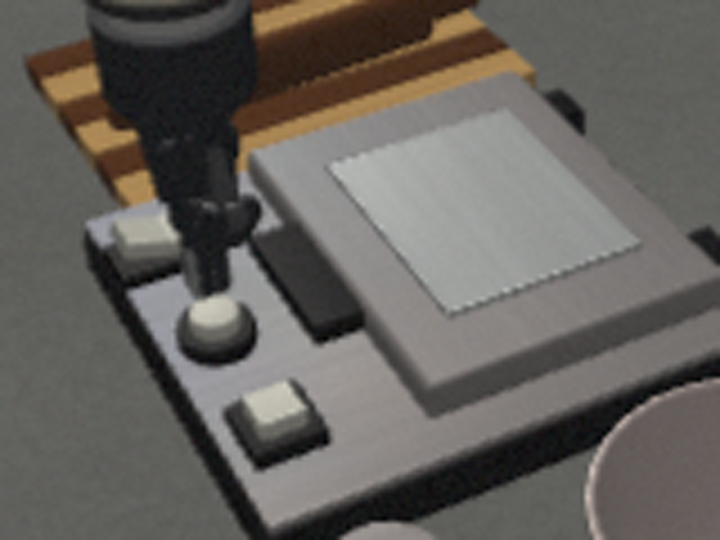

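Centred over the round key. Pressing; contact should come near 70 and the stop near 63.

jog_arm --commands "0 0 -8 0 0 0; 0 0 -14 0 0 0; 0 0 -18 0 0 0; 0 0 -21 0 0 0; 0 0 -23 0 0 0; 0 0 -25 0 0 0; 0 0 -26 0 0 0; 0 0 -26 0 0 0"

```text
t: 13.3
eef_pos: [0.4558, 0.103, 0.0647]
tool_rot: [[-0.105, 0.003, -0.994], [0.995, -0.0, -0.105], [-0.001, -1.0, -0.003]]
contact_force: [-23.0, -2.8, 78.3]
grip_width: -0.001
```

Fully in against the stop (78 N, about 6 mm below first contact). Releasing.

jog_arm --commands "0 0 5 0 0 0; 0 0 15 0 0 0; 0 0 35 0 0 0; 0 0 65 0 0 0; 0 0 105 0 0 0; -10 0 145 0 0 0; -26 0 178 0 0 0; -26 0 178 0 0 0"

```text
t: 14.1
eef_pos: [0.4295, 0.1031, 0.2432]
tool_rot: [[-0.105, 0.005, -0.994], [0.994, 0.0, -0.105], [-0.0, -1.0, -0.005]]
contact_force: [0.5, -0.6, -1.0]
grip_width: -0.002
```

jog_arm --commands "0 0 0 0 0 0; 0 0 0 0 0 0; 0 0 0 0 0 0"

```text
t: 14.4
eef_pos: [0.4291, 0.1029, 0.2383]
tool_rot: [[-0.104, -0.002, -0.995], [0.995, -0.0, -0.104], [0.0, -1.0, 0.002]]
contact_force: [-0.0, -0.4, -0.7]
grip_width: 0.003
```

```bash
python3 - <<'E'
from rig import *
import cv2,numpy as np
s=get_state();print(s['t'],s['contact_force'],s['eef_pos'])
a=camera('side')[100:290,150:390];b=camera('wrist')
cv2.imwrite('pics/s7.png',np.vstack([cv2.resize(a,(480,380)),cv2.resize(b[150:260,120:370],(480,211))]))
E
```

```text
14.4 [-0.0067429  -0.43516308 -0.72216232] [0.42911998 0.10288837 0.23832975]
```

View pics/s7.png

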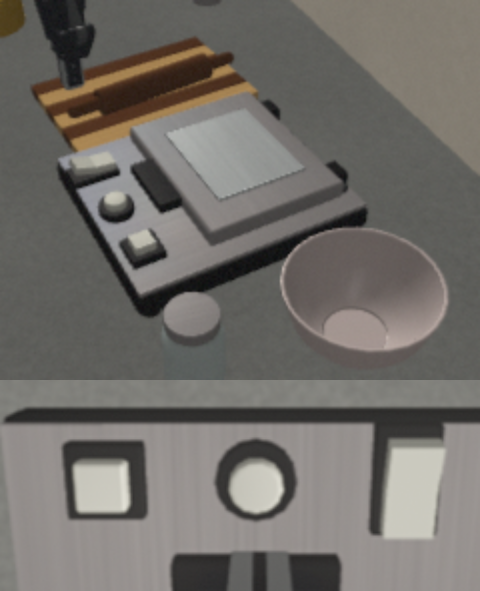

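Key is out, rocker over, lid shut. I have plenty of time, so I'll repeat the press once and photograph the key while it is held, to verify the depth.

jog_arm --commands "13 0 -30 0 0 0; 26 0 -65 0 0 0; 26 0 -100 0 0 0; 26 0 -130 0 0 0; 26 0 -150 0 0 0; 26 0 -158 0 0 0; 26 0 -164 0 0 0; 26 0 -166 0 0 0"

```text
t: 15.3
eef_pos: [0.4556, 0.103, 0.0735]
tool_rot: [[-0.105, 0.0, -0.995], [0.995, 0.0, -0.105], [0.0, -1.0, -0.0]]
contact_force: [0.4, -0.1, 0.0]
grip_width: 0.002
```

jog_arm --commands "0 0 -3 0 0 0; 0 0 -5 0 0 0; 0 0 -7 0 0 0; 0 0 -8 0 0 0; 0 0 -8 0 0 0"

```text
t: 15.8
eef_pos: [0.4559, 0.103, 0.066]
tool_rot: [[-0.105, 0.001, -0.995], [0.995, 0.0, -0.105], [-0.0, -1.0, -0.001]]
contact_force: [-0.3, -0.2, 8.3]
grip_width: -0.001
```

```bash
python3 - <<'E'
from rig import *
import cv2,numpy as np
s=get_state();print(s['t'],s['contact_force'],s['eef_pos'])
a=camera('side');cv2.imwrite('pics/s8raw.png',a)
b=cv2.imread('pics/side0.png')
f=lambda i:cv2.resize(i[180:235,185:235],None,fx=8,fy=8,interpolation=cv2.INTER_CUBIC)
cv2.imwrite('pics/s8.png',np.hstack([f(b),f(a)]))
E
```

```text
15.8 [-0.31462596 -0.20648305  8.27551779] [0.45591653 0.10297061 0.06596742]
```

View pics/s8.png

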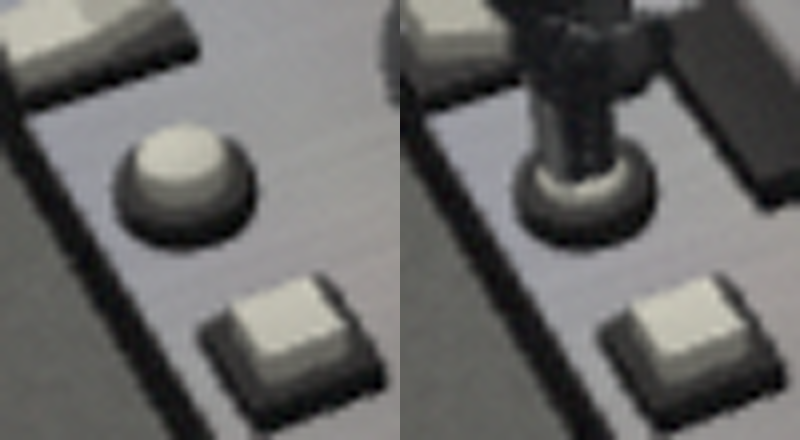

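With the key held it sits nearly flush with its collar, the tip is narrower than the disc, and 8 N is already at the stop. The first press reached the stop too. Retract and hand in.

jog_arm --commands "0 0 5 0 0 0; 0 0 15 0 0 0; 0 0 35 0 0 0; 0 0 65 0 0 0; 0 0 105 0 0 0; 0 0 150 0 0 0; 0 0 170 0 0 0; 0 0 170 0 0 0"

```text
t: 16.65
eef_pos: [0.4562, 0.103, 0.2385]
tool_rot: [[-0.105, 0.004, -0.995], [0.995, 0.0, -0.105], [-0.0, -1.0, -0.004]]
contact_force: [0.6, -0.1, -0.2]
grip_width: 0.003
```

jog_arm --commands "0 0 0 0 0 0; 0 0 0 0 0 0; 0 0 0 0 0 0"

```text
t: 16.95
eef_pos: [0.4548, 0.1029, 0.2345]
tool_rot: [[-0.104, -0.002, -0.995], [0.995, -0.0, -0.104], [0.0, -1.0, 0.002]]
contact_force: [-0.1, 0.2, -0.4]
grip_width: -0.001
```

```bash
python3 - <<'E'
from rig import *
import cv2,numpy as np
s=get_state();print(s['t'],s['contact_force'],s['eef_pos'])
a=camera('side');b=cv2.imread('pics/side0.png')
f=lambda i:cv2.resize(i[100:300,150:390],None,fx=1.6,fy=1.6)
cv2.imwrite('pics/s9.png',np.hstack([f(b),f(a)]))
print(close_job())
E
```

```text
16.95 [-0.13331764  0.22622916 -0.37173088] [0.45479163 0.10289898 0.23449669]
the job is handed in; nothing more can be done
None
```

View pics/s9.png

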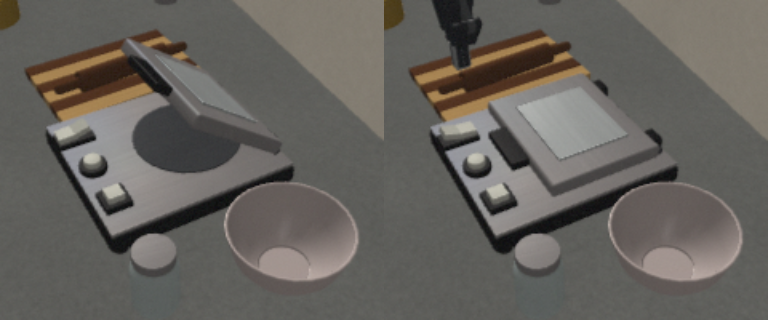

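I did the three steps in order with closed fingers and handed the job in at about 17 s of the 45 s; no verdict was reported.

- **Lid:** I pushed it down to its firm stop (23 N). I pressed the lid top just behind the black tab instead of the tab itself.
- **Rocker:** I pressed the raised far half to a firm stop (about 40 N). I then pressed it again slightly farther out (66 N) to be sure. The camera pictures match full tilt.
- **Round key:** I pressed it to its stop (78 N) and let it go. I pressed it a second time only to photograph it, and that picture showed the key nearly flush with its collar.

The last picture shows the lid shut, the rocker over and both keys out. The bowl, jar and rolling pin look unmoved, and the arm is clear with no contact force.

**Checks that disagreed:**
- In the first wrist view, the machine's corners were up to 5 px from where I expected, so I relied on closer views of the keys.
- The measured tool height read about 1–3 mm low at the stops. I therefore judged each stop by force and pictures, not by height.

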